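# Unscrew the left-hand spindle cap of an evaporator drive head

### The job

Take the steel cap off the upright spindle of the drive head and stand it on its open end inside the shallow tray. It has a left-hand thread, so it unscrews clockwise as seen from above: turn it until the line engraved on the cap meets the line on the collar, easing it up as it climbs so that the thread is never strained, then lift it straight off and set it down in the tray without dropping it. Leave the beaker, the jar and the spanner where they are.

Things in the scene. Friction and masses are not known exactly. Their poses are not given: they have to be found in the camera images.
- head: white box-shaped drive head, 210 x 130 mm, fixed; on it a round steel collar (88 mm across, top face 80 mm above the table) and an upright threaded spindle inside the cap. Origin at table height on the spindle's axis; z up; x points from the axis to the index line on the collar. The box reaches 75 mm behind and 135 mm ahead of the axis along x, 65 mm to each side, 58 mm high
- seat (a point): centre of the collar's top face, on the spindle's axis, where the cap's rim sits at the start; axes as the head. The spindle, 43 mm across, stands 31 mm above it. Its thread: the cap's first 5 to 25 degrees of clockwise turn are level, then the turn screws the cap up about 1 cm in all; the cap's inner pins have 1 to 2 mm of play up and down, 0.8 mm sideways
- index (a point): the index line, a dark radial line 11.5 mm long and 2.6 mm wide on top of the collar; this point is its middle, 37.5 mm from the spindle's axis, 80 mm above the table
- cap: round steel screw cap, 56 mm across, 44 mm high, fine ribs, flat top, open below, about 0.5 kg. Origin at the centre of its open lower rim, z up, x towards its engraved line. Holding it at one height while turning, pulling it up early, turning it the wrong way or pushing it sideways jams it: over 25 N between cap and drive head spoils the thread; keep push and pull on it to about 5 N
- cap_center (a point): centre of the cap, on its axis, 22 mm above its lower rim; axes as the cap. A good grip is 6 to 10 mm higher. Let go part-way, the cap stays put, leaning by up to 4 degrees: close on it softly again, then grip with about 20 N. It comes off only where the two lines meet (within about 7 degrees); a few degrees further is a solid stop, and there is one against tightening
- cap_mark (a point): outer end of the engraved line on the cap's flat top, 26.5 mm from its axis; a dark line 2.6 mm wide from the edge to near the centre, and on down the side. At the start it lies about 110 degrees (103 to 117) counter-clockwise of the index line, as seen from above
- tray: shallow square aluminium parts tray, 170 x 170 mm outside, 14 mm high, walls and floor 4 to 5 mm thick, fixed to the table, to the left or right of the drive head. Origin under its centre, at table height, z up
- beaker: glass beaker, 70 mm across, 90 mm high, on the side opposite to the tray; to be left alone. Origin at the centre of its underside
- jar: small plastic jar, 52 mm across, 55 mm high, beyond the drive head; to be left alone. Origin at the centre of its underside
- spanner: flat spanner, 150 mm long, lying beyond the drive head; to be left alone. Origin under its middle, x along it
Mind the look-alikes: they are no part of the job. Leave any purple or red look-alike of the cap alone.

How it is judged:
By the outcome, as a careful person would: the job done as asked, in the order asked, and still so for the second after the job is handed in, with the robot touching nothing.
It also fails if it takes over 70 s, if anything falls off the work surface, if the arm or the gripper's body presses on something with over 40 N, if the wrist force passes 120 N, or if a joint passes its speed limit or range.

### The arm

A 6-joint arm with a two-finger parallel gripper is mounted at the origin on the work surface. World frame = base frame: x ahead of the robot, y to its left, z up, the work surface at z = 0. Lengths are in m, angles in rad, forces in N, time in s.
With the tool pointing down it reaches from about 0.35 to 0.875 m from the base axis. Payload 4.2 kg.
Tool frame: the origin (TCP) lies at the centre of the arm's flange, where the gripper is bolted on; the fingertips stand 182 mm ahead of it and the grasp point (between the pads) lies 164 mm ahead of it; z points along the fingers, x is the direction in which the jaws open and shut, and the axes are right-handed (so a half turn about z gives the same grasp; the last joint's range is limited). The gripper opens to 87 mm and grips with 3 to 60 N. Pads are 19 mm wide; open, the fingers measure 117 mm over their backs; the gripper's body (75 mm by 190 mm) begins 51 mm behind the grasp point.
Start: joints at [-0.893, 0.385, 0.008, 0, -1.194, -0.259], TCP at [0.254, -0.571, 0.405] pointing down, gripper open.
Joint ranges: [-3.14, 3.14], [-1.21, 2.06], [-1.07, 1.41], [-3.16, 2.05], [-2.99, -0.16], [-3.1, 3.1]. Speed limits (rad/s): [2.79, 2.79, 3.14, 3.14, 3.14, 3.14].

### API

Orientations are given as a unit quaternion [w, x, y, z].
In Python, from cell import * gives the robot as it stands.
- The arm moves only by the tool send_rows, never from a script. Its argument "rows" is a list of rows, each a list of 6 numbers: the shift along the world's x, y, z in mm, then the turn, a rotation vector about the world's x, y, z in degrees. A call has 1 to 10 rows; each row is the pose to reach, as a shift and turn from the pose commanded when the call began; what a row does not reach only later rows make up. A row lasts 1/12 s, in which the tool goes at most 41.7 mm and 7.16 degrees, less where a joint would pass 70% of its speed; a pose out of reach is approached as far as the arm can. A call with a gripper value outside its range is refused whole. "fingers" is the opening, from 0 (shut) to 1 (fully open), set as the call begins (left out, the last holds). The fingers move at their own pace and stop on an object; "force" is the grip in N (left out, the last holds). Time passes only in rows, so rows that repeat a pose let the fingers close. It gives the time, the measured TCP pose, the force and the opening at its end, in the units of the state.
- state(): the state, without advancing time (a new reading comes with each control period).
- grab_frame(name): name is "side" or "top"; returns a dict with "frame" (384x512x3 uint8, blue, green, red), "camera_matrix" (3x3 intrinsics, pixels), "k1" (the pictures are not rectified: a ray, as slopes to the right and down, at radius r is drawn at 1 + k1 r^2 times it, then the intrinsics apply), "position" and "rotation" of the camera in the world. Camera axes: x right, y down, z forward; pixel columns grow to the right and rows downward; lengths in m; the calibration is good to about 2 mm. A picture is of the moment at which its call begins. There is no depth.
- sign_off(): hands the job in, once; it reports no verdict.
The state is a dict: "time": time; "qpos": joint angles; "joint_vel": joint speeds; "joint_efforts": joint torques, N m; "tcp_pos": TCP position; "ee_rot": TCP orientation; "force": force on the tool from outside, world axes, zero at the start; "wrist_torque": the same for the moment, N m; "opening": finger opening in m.
Only numpy, scipy, OpenCV 4.12 (cv2) and the standard library are available. Lean on these libraries where they do the work, as an engineer would, in place of code of your own. Each camera call takes 0.05 s, during which the arm holds its last target. There are 200 camera calls.

## Working session

There is one attempt and no reset: what is moved stays moved. The work goes in short steps, Python scripts to look and compute and a tool call to move; the robot and the scene stay as the last step left them, time stands still between calls to the robot, and variables do not carry over. Pictures are saved under pics/ and viewed, about 8 in all and at most 12, crops included, and the job is handed in when it is done.

Besides the shell and the picture viewer there is one more tool, called after ">>>" in YAML: its name, and indented under it one key for each argument. send_rows: Moves the arm, as the interface text tells. Its arguments: {"type":"object","properties":{"rows":{"type":"array"},"fingers":{"type":"number"},"force":{"type":"number"}},"required":["rows"]}

```bash
mkdir -p pics; cat > h.py <<'E'
from cell import *
import numpy as np, cv2
def shot(cam,name,crop=None,scale=1):
    g=grab_frame(cam); f=g["frame"]
    np.savez(f"pics/{name}.npz",**{k:np.array(v) for k,v in g.items()})
    if crop: x0,y0,x1,y1=crop; f=f[y0:y1,x0:x1]
    if scale!=1: f=cv2.resize(f,None,fx=scale,fy=scale,interpolation=cv2.INTER_CUBIC)
    cv2.imwrite(f"pics/{name}.png",f); return g
def load(n): return dict(np.load(f"pics/{n}.npz"))
def rot(g): 
    R=np.array(g["rotation"],float)
    return R
def px2w(g,u,v,z):
    K=np.array(g["camera_matrix"]); k1=float(g["k1"])
    p=cv2.undistortPoints(np.array([[[u,v]]],float),K,np.array([k1,0,0,0,0]))[0,0]
    d=rot(g)@np.array([p[0],p[1],1]); c=np.array(g["position"])
    return c+d*(z-c[2])/d[2]
def w2px(g,P):
    R=rot(g);c=np.array(g["position"]); q=R.T@(np.array(P,float)-c)
    p=q[:2]/q[2]; p=p*(1+float(g["k1"])*(p@p)); K=np.array(g["camera_matrix"])
    return K[:2,:2]@p+K[:2,2]
E
python3 - <<'E'
from h import *
a=shot("top","t0",None,1.5);b=shot("side","s0",None,1.5)
for g in(a,b): print(g["position"],g["rotation"],g["k1"],g["camera_matrix"])
print(state())
E
```

```text
[0.40205598 0.01200416 1.16379421] [ 0.04928258 -0.70257579  0.70693304 -0.0648395 ] 0.019231941883854 [[446.16931379   0.         259.90939509]
 [  0.         446.16931379 194.38899117]
 [  0.           0.           1.        ]]
[0.27798917 0.65820605 0.7929616 ] [ 0.08972685 -0.19458786  0.89778465 -0.38479523] 0.030265100376116738 [[448.40896798   0.         255.7315527 ]
 [  0.         448.40896798 201.6197678 ]
 [  0.           0.           1.        ]]
{'time': 0.1, 'qpos': array([-8.93380062e-01,  3.85479754e-01,  6.79560177e-03, -3.96042916e-04,
       -1.19400171e+00, -2.58598951e-01]), 'joint_vel': array([ 5.08755965e-05, -3.86296531e-04,  2.97066630e-03,  3.85060721e-04,
       -4.77572622e-04, -2.41997285e-04]), 'joint_efforts': array([-2.66614670e-04, -3.91689956e+01,  1.87935501e+01,  4.23191831e+00,
        1.34953854e-02, -7.62495893e-05]), 'tcp_pos': array([ 0.25413583, -0.57081346,  0.40378733]), 'ee_rot': array([-8.40136574e-04,  5.44725907e-01,  8.38613594e-01,  4.69719120e-04]), 'force': array([ 0.43179698, -0.56631942, -0.5339019 ]), 'wrist_torque': array([-0.02129265, -0.02157914,  0.00759072]), 'opening': 0.08682049474657907}
```

View pics/t0.png

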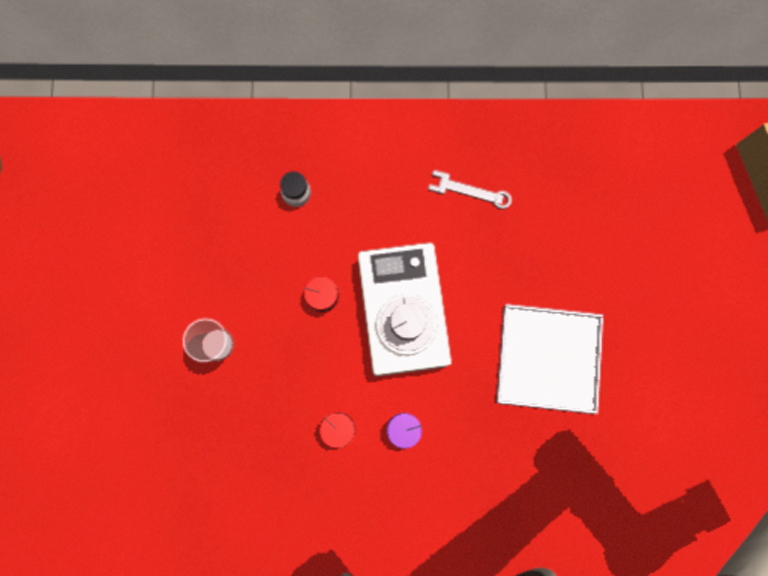

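View pics/s0.png

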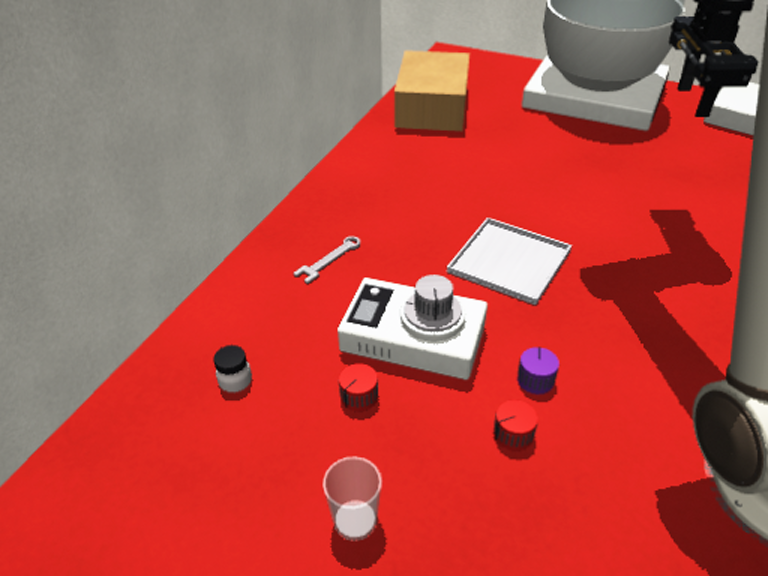

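The top view shows the cap at about (407,320)/1.5, the index line at about (404,300)/1.5 and the tray at about (550,359)/1.5. The side view has the cap at about (434,287)/1.5. I'll enlarge the top crop and the side crop side by side.

```bash
python3 - <<'E'
s=open('h.py').read()
s=s.replace('    R=np.array(g["rotation"],float)\n    return R','    w,x,y,z=np.array(g["rotation"],float)\n    return Rotation.from_quat([x,y,z,w]).as_matrix()').replace("import numpy as np, cv2","import numpy as np, cv2\nfrom scipy.spatial.transform import Rotation")
open('h.py','w').write(s)
E
python3 - <<'E'
from h import *
a=load("t0")["frame"][180:250,235:305]; b=load("s0")["frame"][175:235,250:320]
c=cv2.resize(a,None,fx=8,fy=8,interpolation=cv2.INTER_CUBIC)
cv2.imwrite("pics/c0.png",c)
g=load("t0");s=load("s0")
P=lambda u,v,z:np.round(px2w(g,u/1.5,v/1.5,z)*1000,1)
print("cap",P(407,320,.124),"index",P(404,301,.08),"mark",P(392,327,.124))
print("tray",[P(u,v,.014) for u,v in((506,305),(603,315),(599,413),(498,403))])
print("box",[P(u,v,.058) for u,v in((359,252),(433,243),(451,364),(374,375))])
print("beak",P(209,346,0),"jar",P(295,195,0))
print("cap in side",w2px(s,P(407,320,.124)/1000)*1.5)
E
```

```text
cap [526.3 -38.1 124. ] index [562.9 -35.7  80. ] mark [515.5 -14.5 124. ]
tray [array([ 564.9, -216.2,   14. ]), array([ 546.5, -384.7,   14. ]), array([ 378.9, -367.7,   14. ]), array([ 396.8, -196.4,   14. ])]
box [array([650.2,  38.5,  58. ]), array([665.4, -87. ,  58. ]), array([ 460.9, -112.9,   58. ]), array([443.8,  14. ,  58. ])]
beak [497.9 298.7   0. ] jar [768.4 154.7   0. ]
cap in side [433.31044887 287.93068882]
```

View pics/c0.png

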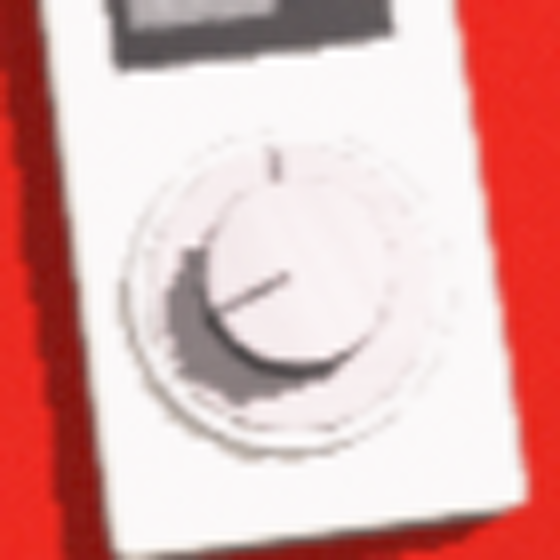

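The crop shows the cap top centred near (294,272). The engraved line runs (288,274) to (219,312), and the index line runs (275,148) to (275,182). I'll refine the axis and start the transit.

```bash
python3 - <<'E'
from h import *
g=load("t0")
P=lambda u,v,z:px2w(g,(u+.5)/8-.5+235,(v+.5)/8-.5+180,z)*1000
ax=P(294,272,.124); print("cap",ax)
i0,i1=P(275,148,.08),P(275,184,.08); m0,m1=P(288,275,.124),P(219,312,.124)
print("idx",i0,i1,"mark",m0,m1)
for c in (ax,np.array([526,-40,0])):
  a=[np.degrees(np.arctan2(p[1]-c[1],p[0]-c[0])) for p in((i0+i1)/2,m1)]
  print(a,a[1]-a[0],np.hypot(*(m1-c)[:2]),np.hypot(*((i0+i1)/2-c)[:2]))
print("markline",np.degrees(np.arctan2(*(m1-m0)[[1,0]])))
# silhouettes
for c in((526,-40),(526,-38)):
  pts=[w2px(g,[(c[0]+28*np.cos(t))/1e3,(c[1]+28*np.sin(t))/1e3,.124]) for t in np.arange(4)*np.pi/2]
  print([np.round((p-[235,180]+.5)*8,0) for p in pts])
E
```

```text
cap [525.78709159 -38.02981334 124.        ]
idx [569.40780166 -34.76391139  80.        ] [558.22776092 -34.6388217   80.        ] mark [524.91134244 -36.25818606 124.        ] [514.12762994 -15.92184429 124.        ]
[np.float64(5.001783047091242), np.float64(117.8065941202799)] 112.80481107318866 24.994106136295635 38.1760647112588
[np.float64(7.975768085620602), np.float64(116.24681813185087)] 108.27105004623027 26.846056569683558 38.18717190767743
markline 117.93557893917944
[array([300., 177.]), array([206., 272.]), array([302., 367.]), array([397., 271.])]
[array([293., 177.]), array([199., 272.]), array([296., 367.]), array([390., 271.])]
```

>>> send_rows:
  rows:
    - [27,53,0,0,0,6]
    - [54,106,0,0,0,12]
    - [81,159,0,0,0,18]
    - [108,212,0,0,0,24]
    - [135,265,0,0,0,30]
    - [162,318,0,0,0,36]
    - [189,371,0,0,0,42]
    - [216,424,0,0,0,48]
    - [243,477,0,0,0,54]
    - [265,520,0,0,0,60]
  fingers: 1
  force: 5

```text
time: 0.93
tcp_pos: [0.4435, -0.1977, 0.4046]
ee_rot: [-0.0, 0.05, 0.999, 0.0]
force: [0.9, -0.2, 0.7]
opening: 0.087
```

>>> send_rows:
  rows:
    - [0,0,0,0,0,0]
    - [0,0,0,0,0,0]
    - [0,0,0,0,0,0]

```text
time: 1.18
tcp_pos: [0.4432, -0.1995, 0.4044]
ee_rot: [-0.0, 0.052, 0.999, 0.0]
force: [-0.9, -0.3, -0.6]
opening: 0.0871
```

```bash
python3 -c "
from h import *
s=state();print(s['tcp_pos']*1000,s['qpos'],s['time'])"
```

```text
[ 443.18864126 -199.5173589   404.43461976] [-8.80080375e-02  1.47279836e-01 -3.21787667e-01 -7.79633227e-05
 -1.10272578e+00 -1.65691178e-02] 1.1833
```

>>> send_rows:
  rows:
    - [10,20,0,0,0,4]
    - [20,40,0,0,0,8]
    - [31,60,0,0,0,12]
    - [42,80,0,0,0,16]
    - [52,100,0,0,0,20]
    - [62,120,0,0,0,24]
    - [72,140,0,0,0,28]
    - [83,159.5,0,0,0,32]
    - [83,159.5,0,0,0,36]
    - [83,159.5,0,0,0,40]

```text
time: 2.02
tcp_pos: [0.5266, -0.041, 0.4042]
ee_rot: [-0.001, -0.293, 0.956, 0.0]
force: [-0.3, -0.3, 0.1]
opening: 0.0867
```

>>> send_rows:
  rows:
    - [0,0,-10,0,0,0]
    - [0,0,-20,0,0,0]
    - [0,0,-30,0,0,0]
    - [0,0,-40,0,0,0]
    - [0,0,-50,0,0,0]
    - [0,0,-60,0,0,0]
    - [0,0,-70,0,0,0]
    - [0,0,-70,0,0,0]

```text
time: 2.68
tcp_pos: [0.5256, -0.0403, 0.3321]
ee_rot: [-0.002, -0.292, 0.956, 0.001]
force: [-0.2, -0.3, 0.1]
opening: 0.0874
```

```bash
python3 - <<'E'
from h import *
s=state();print(s['tcp_pos']*1000,s['qpos'],s['force'],s['wrist_torque'],s['ee_rot'])
a=shot("top","t1",(215,165,315,255),5);b=shot("side","s1",(230,140,340,240),5)
x=cv2.imread("pics/t1.png");y=cv2.imread("pics/s1.png");y=cv2.resize(y,(int(450/500*550),450))
cv2.imwrite("pics/m1.png",cv2.resize(np.hstack([x,y]),None,fx=.78,fy=.78))
E
```

```text
[525.63873065 -40.29172052 332.05452349] [ 2.31292140e-01  2.87801639e-01 -3.34413310e-01 -8.49921328e-04
 -9.53489798e-01  3.61792533e-01] [-0.18819644 -0.31371973  0.08899749] [-0.02647857  0.15590054 -0.03418672] [-2.42642881e-03 -2.91978247e-01  9.56421748e-01  5.05213134e-04]
```

View pics/s1.png

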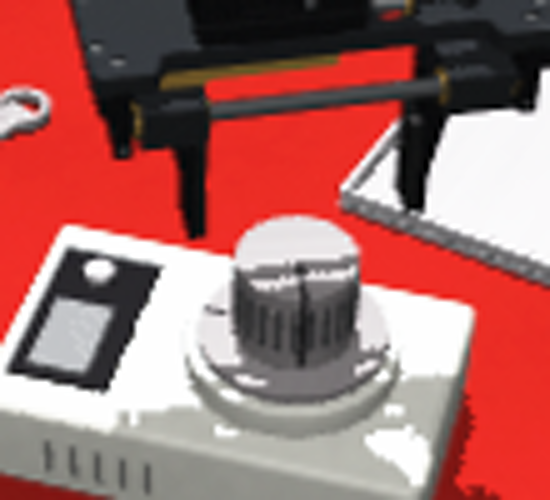

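The side view shows the fingertips at (195,235) and (412,205) straddling the cap centre at (298,240), so alignment is good. Next I descend and close softly.

>>> send_rows:
  rows:
    - [0.3,0.3,-10,0,0,0]
    - [0.3,0.3,-20,0,0,0]
    - [0.3,0.3,-30,0,0,0]
    - [0.3,0.3,-40,0,0,0]
    - [0.3,0.3,-50,0,0,0]
    - [0.3,0.3,-57,0,0,0]
    - [0.3,0.3,-57,0,0,0]
    - [0.3,0.3,-57,0,0,0]

```text
time: 3.45
tcp_pos: [0.5267, -0.0399, 0.2772]
ee_rot: [-0.001, -0.292, 0.956, -0.0]
force: [0.2, -0.2, 0.3]
opening: 0.0872
```

>>> send_rows:
  rows:
    - [0,0,0,0,0,0]
    - [0,0,0,0,0,0]
    - [0,0,0,0,0,0]
    - [0,0,0,0,0,0]
    - [0,0,0,0,0,0]
    - [0,0,0,0,0,0]
    - [0,0,0,0,0,0]
    - [0,0,0,0,0,0]
  fingers: 0.5
  force: 3

```text
time: 4.12
tcp_pos: [0.5264, -0.04, 0.2779]
ee_rot: [-0.0, -0.292, 0.956, -0.0]
force: [-0.9, -1.2, 2.7]
opening: 0.0566
```

```bash
python3 -c "
from h import *
s=state();print(s['tcp_pos']*1000,s['force'],s['wrist_torque'],s['opening'],s['time'])"
```

```text
[526.4497626  -40.02667968 277.93258452] [-0.890569   -1.1588032   2.69306301] [-0.21903067  0.55775894  0.00847808] 0.05663359330420626 4.1167
```

>>> send_rows:
  rows:
    - [0,0,0,0,0,0]
    - [0,0,0,0,0,0]
    - [0,0,-1,0,0,0]
    - [0,0,-2,0,0,0]
    - [0,0,-3,0,0,0]
    - [0,0,-3,0,0,0]
    - [0,0,-3,0,0,0]
  fingers: 0.8

```text
time: 4.7
tcp_pos: [0.5266, -0.0399, 0.2746]
ee_rot: [-0.0, -0.292, 0.956, 0.0]
force: [0.2, -0.0, -0.0]
opening: 0.0694
```

>>> send_rows:
  rows:
    - [0,0,0,0,0,0]
    - [0,0,0,0,0,0]
    - [0,0,0,0,0,0]
    - [0,0,0,0,0,0]
    - [0,0,0,0,0,0]
    - [0,0,0,0,0,0]
    - [0,0,0,0,0,0]
    - [0,0,0,0,0,0]
  fingers: 0.5

```text
time: 5.37
tcp_pos: [0.5265, -0.04, 0.2748]
ee_rot: [-0.0, -0.292, 0.956, -0.0]
force: [-1.0, -1.6, 0.9]
opening: 0.0564
```

>>> send_rows:
  rows:
    - [0,0,0,0,0,0]
    - [0,0,0,0,0,0]
    - [0,0,0,0,0,0]

```text
time: 5.62
tcp_pos: [0.5265, -0.04, 0.2747]
ee_rot: [-0.0, -0.292, 0.956, -0.0]
force: [-2.3, -1.5, 0.7]
opening: 0.0566
```

>>> send_rows:
  rows:
    - [-0.2,-0.1,0,0,0,0]
    - [-0.4,-0.2,0,0,0,0]
    - [-0.4,-0.3,0,0,0,0]
    - [-0.4,-0.3,0,0,0,0]

```text
time: 5.95
tcp_pos: [0.5264, -0.0401, 0.2748]
ee_rot: [0.0, -0.292, 0.956, 0.0]
force: [-0.2, 0.6, 0.8]
opening: 0.0565
```

>>> send_rows:
  rows:
    - [0,0,0,0,0,0]
    - [0,0,0,0,0,0]
    - [0,0,0,0,0,0]
  fingers: 0.4
  force: 5

```text
time: 6.2
tcp_pos: [0.5264, -0.0401, 0.2748]
ee_rot: [0.0, -0.292, 0.956, 0.0]
force: [-0.7, 0.7, 0.7]
opening: 0.0565
```

>>> send_rows:
  rows:
    - [0,0,0,0,0,0]
    - [0,0,0,0,0,0]
    - [0,0,0,0,0,0]
  force: 20

```text
time: 6.45
tcp_pos: [0.5264, -0.0401, 0.2748]
ee_rot: [0.0, -0.292, 0.956, 0.0]
force: [0.4, 1.0, -0.0]
opening: 0.056
```

>>> send_rows:
  rows:
    - [0,0,0,0,0,-1]
    - [0,0,0,0,0,-2]
    - [0,0,0,0,0,-3]
    - [0,0,0,0,0,-4]

```text
time: 6.78
tcp_pos: [0.5262, -0.0403, 0.2748]
ee_rot: [-0.0, -0.258, 0.966, -0.0]
force: [0.9, 0.3, 0.2]
opening: 0.0564
```

```bash
cat > st.py <<'E'
from h import *
s=state();q=s['ee_rot'];r=Rotation.from_quat([q[1],q[2],q[3],q[0]]).as_matrix()
print(np.round(s['tcp_pos']*1000,2),np.round(s['force'],2),np.round(s['wrist_torque'],3),s['opening'],s['time'],"yaw",np.degrees(np.arctan2(r[1,0],r[0,0]))%360,"j6",s['qpos'][5])
E
python3 st.py
```

```text
[526.21 -40.28 274.76] [0.95 0.31 0.21] [-0.007  0.067  0.087] 0.05638408075972511 6.7833 yaw 209.9038472917249 j6 0.2905051506640602
```

>>> send_rows:
  rows:
    - [0,0,0,0,0,-1]
    - [0,0,0,0,0,-2]
    - [0,0,0,0,0,-3]
    - [0,0,0,0,0,-4]

```text
time: 7.12
tcp_pos: [0.5262, -0.0403, 0.2748]
ee_rot: [-0.0, -0.224, 0.975, -0.0]
force: [-0.2, -0.8, -0.7]
opening: 0.0559
```

>>> send_rows:
  rows:
    - [0,0,0,0,0,-1]
    - [0,0,0,0,0,-2]
    - [0,0,0,0,0,-3]

```text
time: 7.37
tcp_pos: [0.5262, -0.0402, 0.2748]
ee_rot: [-0.0, -0.198, 0.98, -0.0]
force: [0.2, -0.5, 0.4]
opening: 0.0562
```

```bash
python3 st.py
```

```text
[526.19 -40.23 274.76] [ 0.24 -0.52  0.44] [-0.041  0.167  0.132] 0.056156792973533015 7.3667 yaw 202.89488675528727 j6 0.16823085683724773
```

>>> send_rows:
  rows:
    - [0,0,0,0,0,-1]
    - [0,0,0,0,0,-2]
    - [0,0,0,0,0,-3]

```text
time: 7.62
tcp_pos: [0.5262, -0.0402, 0.2748]
ee_rot: [-0.0, -0.173, 0.985, -0.0]
force: [-0.0, 0.6, 1.6]
opening: 0.0561
```

>>> send_rows:
  rows:
    - [0,0,0,0,0,-1]
    - [0,0,0,0,0,-2]
    - [0,0,0,0,0,-3]

```text
time: 7.87
tcp_pos: [0.5263, -0.0402, 0.2748]
ee_rot: [0.0, -0.147, 0.989, -0.0]
force: [-0.8, 0.4, 1.1]
opening: 0.0563
```

>>> send_rows:
  rows:
    - [0,0,0,0,0,-1]
    - [0,0,0,0,0,-2]

```text
time: 8.03
tcp_pos: [0.5263, -0.0402, 0.2748]
ee_rot: [0.0, -0.13, 0.992, -0.0]
force: [-1.1, 0.2, 1.8]
opening: 0.0565
```

>>> send_rows:
  rows:
    - [0,0,0.1,0,0,-1]
    - [0,0,0.2,0,0,-2]
    - [0,0,0.3,0,0,-3]

```text
time: 8.28
tcp_pos: [0.5261, -0.0402, 0.2748]
ee_rot: [-0.0, -0.103, 0.995, 0.0]
force: [0.8, 0.9, -0.5]
opening: 0.0559
```

>>> send_rows:
  rows:
    - [0,0,0.1,0,0,-1]
    - [0,0,0.2,0,0,-2]
    - [0,0,0.3,0,0,-3]

```text
time: 8.53
tcp_pos: [0.5261, -0.0402, 0.275]
ee_rot: [-0.0, -0.077, 0.997, 0.0]
force: [0.9, 0.2, -3.1]
opening: 0.0563
```

>>> send_rows:
  rows:
    - [0,0,0.1,0,0,-1]
    - [0,0,0.2,0,0,-2]

```text
time: 8.7
tcp_pos: [0.5261, -0.0402, 0.2752]
ee_rot: [-0.0, -0.06, 0.998, 0.0]
force: [-0.1, 0.1, -2.5]
opening: 0.0561
```

```bash
python3 st.py
```

```text
[526.08 -40.2  275.23] [-0.05  0.14 -2.46] [-0.015 -0.021  0.063] 0.05605667179741829 8.7 yaw 186.88120001503938 j6 -0.1111041428255869
```

>>> send_rows:
  rows:
    - [0,0,0.1,0,0,-1]
    - [0,0,0.2,0,0,-2]
    - [0,0,0.3,0,0,-3]

```text
time: 8.95
tcp_pos: [0.5261, -0.0402, 0.2756]
ee_rot: [-0.0, -0.034, 0.999, 0.0]
force: [-0.2, 0.4, -4.1]
opening: 0.0557
```

>>> send_rows:
  rows:
    - [0,0,0.1,0,0,-1]
    - [0,0,0.2,0,0,-2]
    - [0,0,0.3,0,0,-3]

```text
time: 9.2
tcp_pos: [0.5261, -0.0402, 0.276]
ee_rot: [-0.0, -0.008, 1.0, -0.0]
force: [0.7, 0.3, -3.9]
opening: 0.0558
```

>>> send_rows:
  rows:
    - [0,0,0.1,0,0,-1]
    - [0,0,0.2,0,0,-2]
    - [0,0,0.3,0,0,-3]

```text
time: 9.45
tcp_pos: [0.5261, -0.0402, 0.2763]
ee_rot: [-0.0, 0.018, 1.0, 0.0]
force: [0.3, 0.4, -4.7]
opening: 0.0561
```

>>> send_rows:
  rows:
    - [0,0,0.1,0,0,-1]
    - [0,0,0.2,0,0,-2]
    - [0,0,0.3,0,0,-3]

```text
time: 9.7
tcp_pos: [0.5261, -0.0402, 0.2766]
ee_rot: [-0.0, 0.045, 0.999, 0.0]
force: [0.1, 0.5, -4.5]
opening: 0.056
```

>>> send_rows:
  rows:
    - [0,0,0.1,0,0,-1]
    - [0,0,0.2,0,0,-2]
    - [0,0,0.3,0,0,-3]

```text
time: 9.95
tcp_pos: [0.5261, -0.0402, 0.277]
ee_rot: [-0.0, 0.071, 0.997, -0.0]
force: [0.1, -0.1, -4.7]
opening: 0.0564
```

>>> send_rows:
  rows:
    - [0,0,0.1,0,0,-1]
    - [0,0,0.2,0,0,-2]
    - [0,0,0.3,0,0,-3]

```text
time: 10.2
tcp_pos: [0.5262, -0.0402, 0.2773]
ee_rot: [-0.0, 0.097, 0.995, 0.0]
force: [-0.0, 0.2, -5.0]
opening: 0.0562
```

```bash
python3 st.py
```

```text
[526.17 -40.22 277.29] [-0.    0.2  -4.98] [ 0.029  0.135 -0.003] 0.056204083981588424 10.2 yaw 168.88777157551485 j6 -0.42521661828332596
```

>>> send_rows:
  rows:
    - [0,0,0.1,0,0,-1]
    - [0,0,0.2,0,0,-2]
    - [0,0,0.3,0,0,-3]

```text
time: 10.45
tcp_pos: [0.5262, -0.0402, 0.2776]
ee_rot: [-0.0, 0.123, 0.992, 0.0]
force: [0.1, -0.3, -6.0]
opening: 0.0561
```

>>> send_rows:
  rows:
    - [0,0,0.1,0,0,-1]
    - [0,0,0.2,0,0,-2]
    - [0,0,0.3,0,0,-3]

```text
time: 10.7
tcp_pos: [0.5262, -0.0402, 0.278]
ee_rot: [-0.0, 0.149, 0.989, -0.0]
force: [0.1, 0.4, -5.9]
opening: 0.0561
```

>>> send_rows:
  rows:
    - [0,0,0.1,0,0,-1]
    - [0,0,0.2,0,0,-2]
    - [0,0,0.3,0,0,-3]

```text
time: 10.95
tcp_pos: [0.5262, -0.0402, 0.2783]
ee_rot: [0.0, 0.175, 0.985, 0.0]
force: [-1.0, 0.3, -5.4]
opening: 0.056
```

```bash
python3 st.py
```

```text
[526.24 -40.19 278.27] [-0.99  0.31 -5.4 ] [0.023 0.132 0.031] 0.056003104501255375 10.95 yaw 159.89777193079084 j6 -0.5822663709066513
```

>>> send_rows:
  rows:
    - [0,0,0.1,0,0,-1]
    - [0,0,0.2,0,0,-2]
    - [0,0,0.3,0,0,-3]

```text
time: 11.2
tcp_pos: [0.5262, -0.0402, 0.2786]
ee_rot: [0.0, 0.2, 0.98, 0.0]
force: [-0.9, 1.0, -6.3]
opening: 0.0558
```

>>> send_rows:
  rows:
    - [0,0,0.1,0,0,-1]
    - [0,0,0.2,0,0,-2]
    - [0,0,0.3,0,0,-3]

```text
time: 11.45
tcp_pos: [0.5262, -0.0402, 0.2788]
ee_rot: [-0.0, 0.226, 0.974, 0.0]
force: [0.0, -0.2, -5.2]
opening: 0.0557
```

>>> send_rows:
  rows:
    - [0,0,0.1,0,0,-1]
    - [0,0,0.2,0,0,-2]
    - [0,0,0.3,0,0,-3]

```text
time: 11.7
tcp_pos: [0.5262, -0.0402, 0.2791]
ee_rot: [0.0, 0.251, 0.968, -0.0]
force: [-1.3, 0.7, -6.0]
opening: 0.056
```

```bash
python3 st.py
```

```text
[526.24 -40.21 279.15] [-1.26  0.7  -6.01] [ 0.079  0.078 -0.043] 0.0560118994568569 11.7 yaw 150.89622153057266 j6 -0.7393376724648248
```

>>> send_rows:
  rows:
    - [0,0,0.1,0,0,-1]
    - [0,0,0.2,0,0,-2]
    - [0,0,0.3,0,0,-3]

```text
time: 11.95
tcp_pos: [0.5262, -0.0402, 0.2794]
ee_rot: [0.0, 0.277, 0.961, 0.0]
force: [-0.6, -0.6, -5.4]
opening: 0.0561
```

>>> send_rows:
  rows:
    - [0,0,0.1,0,0,-1]
    - [0,0,0.2,0,0,-2]
    - [0,0,0.3,0,0,-3]

```text
time: 12.2
tcp_pos: [0.5262, -0.0402, 0.2798]
ee_rot: [0.0, 0.302, 0.953, 0.0]
force: [0.2, 0.5, -6.1]
opening: 0.0564
```

>>> send_rows:
  rows:
    - [0,0,0.1,0,0,-1]
    - [0,0,0.2,0,0,-2]
    - [0,0,0.3,0,0,-3]

```text
time: 12.45
tcp_pos: [0.5262, -0.0402, 0.28]
ee_rot: [-0.0, 0.326, 0.945, -0.0]
force: [0.3, -0.0, -5.9]
opening: 0.0561
```

```bash
python3 st.py
```

```text
[526.23 -40.21 280.05] [ 0.35 -0.03 -5.89] [ 0.057  0.048 -0.   ] 0.05606368012558624 12.45 yaw 141.89428184337825 j6 -0.8964389329186867
```

>>> send_rows:
  rows:
    - [0,0,0.1,0,0,-1]
    - [0,0,0.2,0,0,-2]
    - [0,0,0.3,0,0,-3]

```text
time: 12.7
tcp_pos: [0.5262, -0.0402, 0.2804]
ee_rot: [-0.0, 0.351, 0.936, 0.0]
force: [-0.4, 0.3, -4.5]
opening: 0.0558
```

>>> send_rows:
  rows:
    - [0,0,0.1,0,0,-1]
    - [0,0,0.2,0,0,-2]
    - [0,0,0.3,0,0,-3]

```text
time: 12.95
tcp_pos: [0.5262, -0.0402, 0.2807]
ee_rot: [0.0, 0.375, 0.927, 0.0]
force: [0.1, 0.2, -5.9]
opening: 0.0561
```

>>> send_rows:
  rows:
    - [0,0,0.1,0,0,-1]
    - [0,0,0.2,0,0,-2]
    - [0,0,0.3,0,0,-3]

```text
time: 13.2
tcp_pos: [0.5262, -0.0402, 0.2809]
ee_rot: [-0.0, 0.4, 0.917, -0.0]
force: [0.7, 0.1, -5.8]
opening: 0.0564
```

```bash
python3 st.py
```

```text
[526.22 -40.18 280.95] [ 0.75  0.09 -5.82] [0.018 0.001 0.002] 0.056363183167947806 13.2 yaw 132.8969973966434 j6 -1.0534836097240057
```

>>> send_rows:
  rows:
    - [0,0,0.1,0,0,-1]
    - [0,0,0.2,0,0,-2]
    - [0,0,0.3,0,0,-3]

```text
time: 13.45
tcp_pos: [0.5262, -0.0402, 0.2813]
ee_rot: [0.0, 0.423, 0.906, 0.0]
force: [0.4, -0.1, -6.7]
opening: 0.0562
```

>>> send_rows:
  rows:
    - [0,0,0.1,0,0,-1]
    - [0,0,0.2,0,0,-2]
    - [0,0,0.3,0,0,-3]

```text
time: 13.7
tcp_pos: [0.5262, -0.0402, 0.2815]
ee_rot: [-0.0, 0.447, 0.895, -0.0]
force: [-1.5, 0.5, -5.7]
opening: 0.0556
```

>>> send_rows:
  rows:
    - [0,0,0.1,0,0,-1]
    - [0,0,0.2,0,0,-2]
    - [0,0,0.3,0,0,-3]

```text
time: 13.95
tcp_pos: [0.5262, -0.0402, 0.2818]
ee_rot: [-0.0, 0.47, 0.883, -0.0]
force: [0.3, -0.7, -5.7]
opening: 0.0562
```

```bash
python3 - <<'E'
import st
from h import *
shot("side","s2",(235,145,335,235),6)
E
```

```text
[526.22 -40.2  281.85] [ 0.29 -0.75 -5.69] [ 0.075 -0.004  0.009] 0.05624190885972264 13.95 yaw 123.8956953019188 j6 -1.2105781895595518
```

View pics/s2.png

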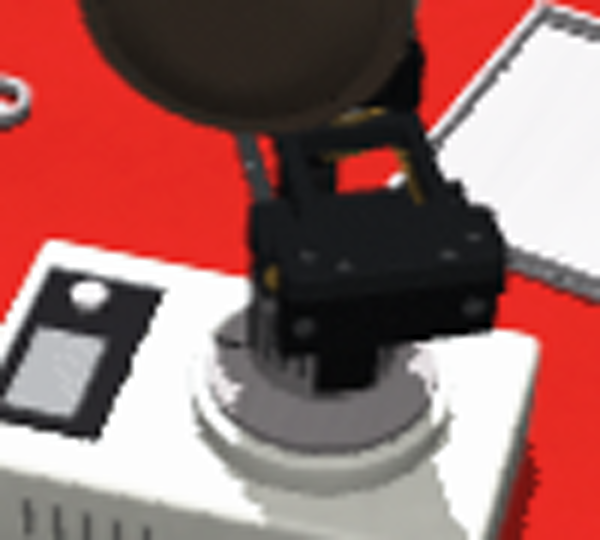

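The side view shows the collar index line at (230,345), and the cap's left edge near (265,350) is the only part not hidden. By dead reckoning the cap mark is at about 27°, against 7° for the index, so I keep turning.

>>> send_rows:
  rows:
    - [0,0,0.1,0,0,-1]
    - [0,0,0.2,0,0,-2]
    - [0,0,0.3,0,0,-3]

```text
time: 14.25
tcp_pos: [0.5263, -0.0402, 0.2822]
ee_rot: [0.0, 0.493, 0.87, 0.0]
force: [0.3, -0.4, -5.3]
opening: 0.0558
```

>>> send_rows:
  rows:
    - [0,0,0.1,0,0,-1]
    - [0,0,0.2,0,0,-2]
    - [0,0,0.3,0,0,-3]

```text
time: 14.5
tcp_pos: [0.5262, -0.0402, 0.2825]
ee_rot: [0.0, 0.516, 0.857, 0.0]
force: [0.1, -0.0, -6.1]
opening: 0.0559
```

>>> send_rows:
  rows:
    - [0,0,0.1,0,0,-1]
    - [0,0,0.2,0,0,-2]
    - [0,0,0.3,0,0,-3]
    - [0,0,0.4,0,0,-4]

```text
time: 14.83
tcp_pos: [0.5262, -0.0402, 0.2829]
ee_rot: [0.0, 0.545, 0.838, 0.0]
force: [-0.3, -0.3, -5.0]
opening: 0.056
```

>>> send_rows:
  rows:
    - [0,0,0.1,0,0,-1]
    - [0,0,0.2,0,0,-2]
    - [0,0,0.3,0,0,-3]

```text
time: 15.08
tcp_pos: [0.5262, -0.0402, 0.2831]
ee_rot: [-0.0, 0.567, 0.824, -0.0]
force: [-0.0, 0.7, -5.1]
opening: 0.0563
```

```bash
python3 - <<'E'
import st
from h import *
shot("side","s3",(255,180,305,217),16)
E
```

```text
[526.21 -40.21 283.14] [-0.04  0.7  -5.12] [ 0.005 -0.031 -0.019] 0.056263076729431684 15.0833 yaw 110.89317128893381 j6 -1.4375074650475
```

View pics/s3.png

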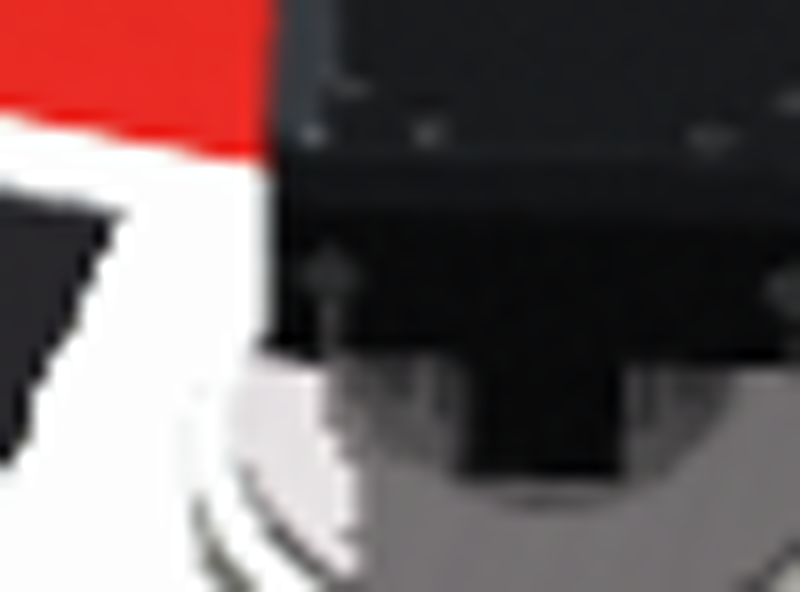

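The view shows the finger hiding the mark (cap bottom edge at about (550,500)), so it doesn't give the angle. I'll turn to about 108°, then test-lift in small steps while watching the force.

>>> send_rows:
  rows:
    - [0,0,0.1,0,0,-1]
    - [0,0,0.2,0,0,-2]
    - [0,0,0.3,0,0,-3]

```text
time: 15.38
tcp_pos: [0.5262, -0.0402, 0.2834]
ee_rot: [0.0, 0.589, 0.808, -0.0]
force: [0.3, -0.4, -4.8]
opening: 0.0561
```

>>> send_rows:
  rows:
    - [0,0,0.1,0,0,-1]
    - [0,0,0.2,0,0,-2]
    - [0,0,0.2,0,0,-2]

```text
time: 15.63
tcp_pos: [0.5262, -0.0402, 0.2837]
ee_rot: [0.0, 0.602, 0.798, 0.0]
force: [0.7, 0.2, -4.9]
opening: 0.0557
```

```bash
python3 st.py
```

```text
[526.23 -40.19 283.68] [ 0.71  0.21 -4.85] [0.004 0.053 0.007] 0.05572644272206964 15.6333 yaw 105.93519170637427 j6 -1.5240546827024013
```

>>> send_rows:
  rows:
    - [0,0,0.2,0,0,0]
    - [0,0,0.4,0,0,0]
    - [0,0,0.5,0,0,0]

```text
time: 15.88
tcp_pos: [0.5262, -0.0402, 0.2842]
ee_rot: [0.0, 0.602, 0.799, 0.0]
force: [-0.1, -0.2, -6.1]
opening: 0.0562
```

>>> send_rows:
  rows:
    - [0,0,0.2,0,0,0]
    - [0,0,0.4,0,0,0]
    - [0,0,0.4,0,0,0]

```text
time: 16.13
tcp_pos: [0.5262, -0.0402, 0.2846]
ee_rot: [0.0, 0.602, 0.799, 0.0]
force: [0.6, 0.2, -5.9]
opening: 0.0561
```

>>> send_rows:
  rows:
    - [0,0,0.2,0,0,0]
    - [0,0,0.3,0,0,0]
    - [0,0,0.3,0,0,0]

```text
time: 16.38
tcp_pos: [0.5262, -0.0402, 0.2849]
ee_rot: [0.0, 0.602, 0.799, 0.0]
force: [0.3, -0.3, -5.6]
opening: 0.0559
```

Still only the cap's weight. I'll keep lifting gently.

>>> send_rows:
  rows:
    - [0,0,0.2,0,0,0]
    - [0,0,0.4,0,0,0]
    - [0,0,0.4,0,0,0]

```text
time: 16.63
tcp_pos: [0.5262, -0.0402, 0.2853]
ee_rot: [0.0, 0.602, 0.799, -0.0]
force: [0.3, 0.5, -5.5]
opening: 0.0561
```

>>> send_rows:
  rows:
    - [0,0,0.2,0,0,0]
    - [0,0,0.4,0,0,0]
    - [0,0,0.4,0,0,0]

```text
time: 16.88
tcp_pos: [0.5262, -0.0402, 0.2857]
ee_rot: [0.0, 0.602, 0.799, 0.0]
force: [-0.7, 0.2, -5.3]
opening: 0.0561
```

>>> send_rows:
  rows:
    - [0,0,0.2,0,0,0]
    - [0,0,0.4,0,0,0]
    - [0,0,0.4,0,0,0]

```text
time: 17.13
tcp_pos: [0.5262, -0.0402, 0.2861]
ee_rot: [0.0, 0.602, 0.799, 0.0]
force: [-0.7, -0.9, -4.6]
opening: 0.0558
```

```bash
python3 st.py
```

```text
[526.24 -40.21 286.09] [-0.74 -0.9  -4.62] [ 0.035  0.018 -0.03 ] 0.05579312395309862 17.1333 yaw 105.99714891509923 j6 -1.5229510663935797
```

>>> send_rows:
  rows:
    - [0,0,0.3,0,0,0]
    - [0,0,0.6,0,0,0]
    - [0,0,0.9,0,0,0]
    - [0,0,1.2,0,0,0]

```text
time: 17.47
tcp_pos: [0.5263, -0.0402, 0.2873]
ee_rot: [0.0, 0.602, 0.799, 0.0]
force: [1.2, -0.7, -4.9]
opening: 0.056
```

>>> send_rows:
  rows:
    - [0,0,0.5,0,0,0]
    - [0,0,1,0,0,0]
    - [0,0,1.5,0,0,0]
    - [0,0,2,0,0,0]

```text
time: 17.8
tcp_pos: [0.5262, -0.0402, 0.2893]
ee_rot: [0.0, 0.602, 0.799, 0.0]
force: [0.5, -0.3, -5.7]
opening: 0.0562
```

>>> send_rows:
  rows:
    - [0,0,0.5,0,0,0]
    - [0,0,1,0,0,0]
    - [0,0,1.5,0,0,0]
    - [0,0,2,0,0,0]
    - [0,0,2.5,0,0,0]
    - [0,0,3,0,0,0]

```text
time: 18.3
tcp_pos: [0.5262, -0.0402, 0.2923]
ee_rot: [0.0, 0.602, 0.799, 0.0]
force: [-0.3, 1.2, -5.9]
opening: 0.0562
```

```bash
python3 st.py
```

```text
[526.23 -40.21 292.29] [-0.31  1.19 -5.92] [ 0.028 -0.007  0.003] 0.056187858299153765 18.3 yaw 105.99444303193611 j6 -1.5229836857956232
```

The cap is free. I'll lift it straight off, well clear of the spindle.

>>> send_rows:
  rows:
    - [0,0,2,0,0,0]
    - [0,0,4,0,0,0]
    - [0,0,6,0,0,0]
    - [0,0,8,0,0,0]
    - [0,0,10,0,0,0]
    - [0,0,12,0,0,0]
    - [0,0,14,0,0,0]
    - [0,0,16,0,0,0]
    - [0,0,18,0,0,0]
    - [0,0,20,0,0,0]

```text
time: 19.13
tcp_pos: [0.5262, -0.0402, 0.3125]
ee_rot: [-0.0, 0.602, 0.799, -0.0]
force: [-0.4, -0.6, -5.3]
opening: 0.0559
```

>>> send_rows:
  rows:
    - [0,0,4,0,0,0]
    - [0,0,9,0,0,0]
    - [0,0,14,0,0,0]
    - [0,0,19,0,0,0]
    - [0,0,24,0,0,0]
    - [0,0,29,0,0,0]
    - [0,0,33,0,0,0]
    - [0,0,35,0,0,0]

```text
time: 19.8
tcp_pos: [0.5263, -0.0402, 0.3481]
ee_rot: [0.0, 0.602, 0.799, 0.0]
force: [-0.2, 0.0, -6.0]
opening: 0.0557
```

```bash
python3 - <<'E'
import st
from h import *
g=shot("side","s4",(200,90,370,240),4)
E
```

```text
[526.34 -40.19 348.13] [-0.23  0.04 -6.03] [-0.072 -0.029 -0.018] 0.05567952554020735 19.8 yaw 106.0009273493321 j6 -1.5229829579674194
```

View pics/s4.png

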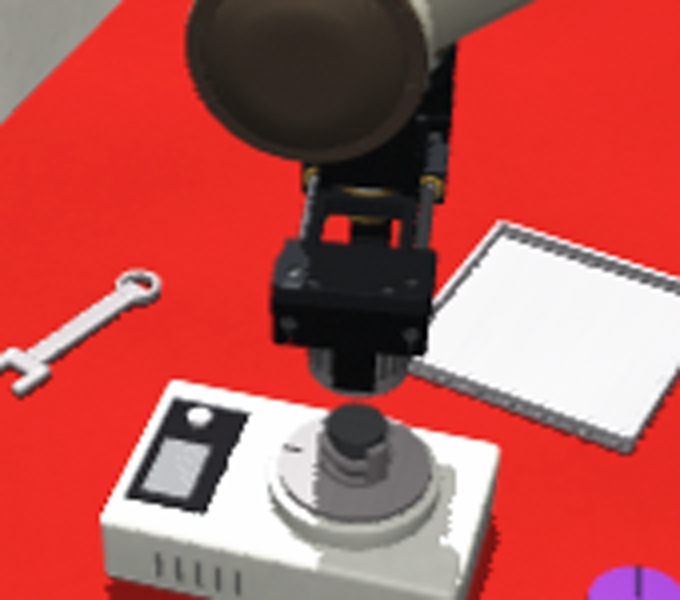

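The side view shows the bare spindle at (355,450) and the cap held at (358,370), with the tray at right. I'll carry it to the tray centre at about (472,-291).

>>> send_rows:
  rows:
    - [-3,-12,0,0,0,0]
    - [-8,-37,0,0,0,0]
    - [-14,-64,0,0,0,0]
    - [-20,-92,0,0,0,0]
    - [-26,-120,0,0,0,0]
    - [-32,-148,0,0,0,0]
    - [-38,-176,0,0,0,0]
    - [-44,-204,0,0,0,0]
    - [-50,-230,0,0,0,0]
    - [-53,-245,0,0,0,0]

```text
time: 20.68
tcp_pos: [0.4719, -0.2878, 0.3468]
ee_rot: [-0.001, 0.603, 0.798, -0.0]
force: [0.3, 0.1, -5.7]
opening: 0.0557
```

>>> send_rows:
  rows:
    - [-1,-4,-5,0,0,0]
    - [-1,-6,-18,0,0,0]
    - [-1,-6,-34,0,0,0]
    - [-1,-6,-50,0,0,0]
    - [-1,-6,-66,0,0,0]
    - [-1,-6,-82,0,0,0]
    - [-1,-6,-96,0,0,0]
    - [-1,-6,-108,0,0,0]
    - [-1,-6,-118,0,0,0]
    - [-1,-6,-125,0,0,0]

```text
time: 21.52
tcp_pos: [0.472, -0.291, 0.2208]
ee_rot: [-0.001, 0.602, 0.799, -0.0]
force: [0.3, 0.8, -5.7]
opening: 0.0564
```

>>> send_rows:
  rows:
    - [0,0,-4,0,0,0]
    - [0,0,-8,0,0,0]
    - [0,0,-11,0,0,0]
    - [0,0,-13,0,0,0]
    - [0,0,-14,0,0,0]
    - [0,0,-14,0,0,0]

```text
time: 22.02
tcp_pos: [0.4723, -0.2912, 0.2084]
ee_rot: [0.0, 0.602, 0.799, 0.0]
force: [0.7, -0.7, -5.6]
opening: 0.0561
```

```bash
python3 - <<'E'
import st
from h import *
g=shot("side","s5",(260,100,400,220),5)
E
```

```text
[ 472.28 -291.24  208.39] [ 0.67 -0.73 -5.55] [ 0.027 -0.035  0.003] 0.056131983137631 22.0167 yaw 105.99407685264748 j6 -1.0312508333734838
```

View pics/s5.png

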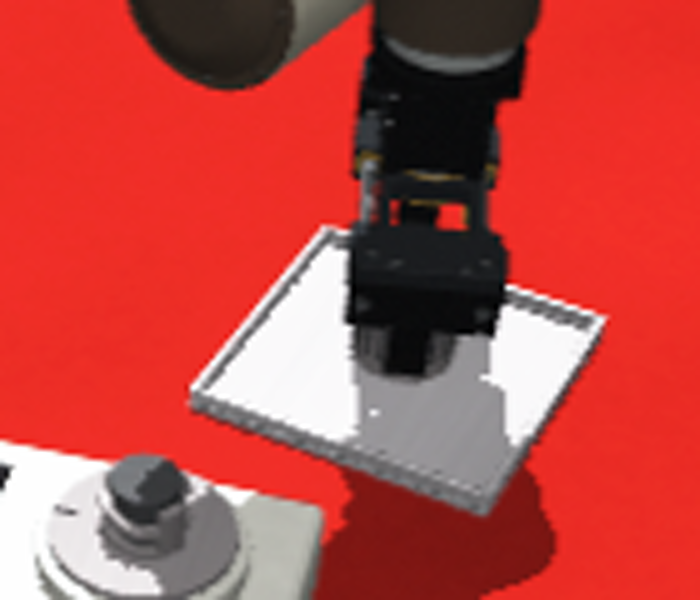

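The cap, at (405,370), is over the middle of the tray, and contact is expected about 9 mm lower. I'll lower it gently.

>>> send_rows:
  rows:
    - [0,0,-2,0,0,0]
    - [0,0,-4,0,0,0]
    - [0,0,-5,0,0,0]
    - [0,0,-6,0,0,0]
    - [0,0,-6.5,0,0,0]
    - [0,0,-7,0,0,0]
    - [0,0,-7,0,0,0]

```text
time: 22.65
tcp_pos: [0.4722, -0.2912, 0.2011]
ee_rot: [-0.0, 0.602, 0.799, -0.0]
force: [-0.9, -0.8, -6.8]
opening: 0.0561
```

>>> send_rows:
  rows:
    - [0,0,-0.3,0,0,0]
    - [0,0,-0.6,0,0,0]
    - [0,0,-0.9,0,0,0]
    - [0,0,-0.9,0,0,0]

```text
time: 22.98
tcp_pos: [0.4722, -0.2912, 0.2003]
ee_rot: [-0.0, 0.602, 0.799, 0.0]
force: [-0.9, -0.1, -5.8]
opening: 0.056
```

>>> send_rows:
  rows:
    - [0,0,-0.3,0,0,0]
    - [0,0,-0.5,0,0,0]
    - [0,0,-0.5,0,0,0]

```text
time: 23.23
tcp_pos: [0.4722, -0.2912, 0.1998]
ee_rot: [-0.0, 0.602, 0.799, -0.0]
force: [0.1, 0.6, -6.1]
opening: 0.0564
```

>>> send_rows:
  rows:
    - [0,0,-0.3,0,0,0]
    - [0,0,-0.5,0,0,0]
    - [0,0,-0.5,0,0,0]

```text
time: 23.48
tcp_pos: [0.4722, -0.2912, 0.1993]
ee_rot: [-0.0, 0.602, 0.799, -0.0]
force: [-0.3, 0.0, -5.2]
opening: 0.0561
```

>>> send_rows:
  rows:
    - [0,0,-0.3,0,0,0]
    - [0,0,-0.5,0,0,0]
    - [0,0,-0.5,0,0,0]

```text
time: 23.73
tcp_pos: [0.4723, -0.2912, 0.1988]
ee_rot: [0.0, 0.602, 0.799, 0.0]
force: [0.3, 0.1, -5.4]
opening: 0.0564
```

>>> send_rows:
  rows:
    - [0,0,-0.3,0,0,0]
    - [0,0,-0.5,0,0,0]
    - [0,0,-0.5,0,0,0]

```text
time: 23.98
tcp_pos: [0.4722, -0.2912, 0.1988]
ee_rot: [0.0, 0.602, 0.799, -0.0]
force: [-1.6, 0.9, -1.6]
opening: 0.0562
```

>>> send_rows:
  rows:
    - [0,0,-0.3,0,0,0]
    - [0,0,-0.5,0,0,0]
    - [0,0,-0.5,0,0,0]

```text
time: 24.23
tcp_pos: [0.4722, -0.2912, 0.1988]
ee_rot: [0.0, 0.602, 0.799, -0.0]
force: [-2.1, 2.4, 4.7]
opening: 0.0557
```

Contact. I'll ease off slightly, release and rise.

>>> send_rows:
  rows:
    - [0,0,0.3,0,0,0]
    - [0,0,0.3,0,0,0]
  force: 5

```text
time: 24.4
tcp_pos: [0.4723, -0.2912, 0.1987]
ee_rot: [0.0, 0.602, 0.799, 0.0]
force: [-2.9, 2.3, 5.0]
opening: 0.0564
```

>>> send_rows:
  rows:
    - [0,0,0,0,0,0]
    - [0,0,0,0,0,0]
    - [0,0,0,0,0,0]
    - [0,0,0,0,0,0]
    - [0,0,0,0,0,0]
    - [0,0,0,0,0,0]
    - [0,0,0,0,0,0]
    - [0,0,0,0,0,0]
  fingers: 1

```text
time: 25.07
tcp_pos: [0.4723, -0.2912, 0.1981]
ee_rot: [0.0, 0.602, 0.799, -0.0]
force: [0.1, -0.4, -0.4]
opening: 0.0865
```

>>> send_rows:
  rows:
    - [0,0,5,0,0,0]
    - [0,0,15,0,0,0]
    - [0,0,30,0,0,0]
    - [0,0,45,0,0,0]
    - [0,0,60,0,0,0]
    - [0,0,75,0,0,0]
    - [0,0,90,0,0,0]
    - [0,0,105,0,0,0]
    - [0,0,115,0,0,0]
    - [0,0,120,0,0,0]

```text
time: 25.9
tcp_pos: [0.4724, -0.2913, 0.3206]
ee_rot: [0.002, 0.602, 0.799, 0.001]
force: [-0.6, 0.3, -0.0]
opening: 0.0872
```

```bash
python3 - <<'E'
import st
from h import *
g=shot("side","s6",None,1.5)
E
```

```text
[ 472.44 -291.26  320.6 ] [-0.58  0.34 -0.01] [-0.022 -0.001  0.032] 0.08719713796362485 25.9 yaw 106.0110001505013 j6 -1.0312677247251998
```

View pics/s6.png

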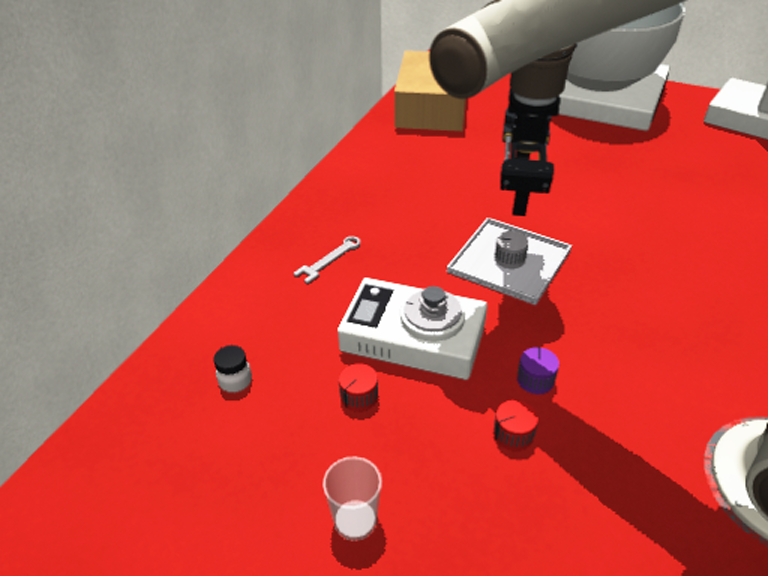

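The cap stands upright in the tray at (511,250), the gripper is clear above it, and everything else is where it was.

```bash
python3 -c "
from h import *
print(sign_off())"
```

```text
the job is handed in; nothing more can be done
None
```

The cap is off the spindle and standing on its open end in the middle of the tray. I handed the job in at about 26 s of the 70 s allowed.

- **Unscrewing:** I gripped the cap at 20 N and turned it about 108° clockwise, raising it about 9 mm as it climbed. The vertical force reading between moves stayed between about +3 and −7 N, most of it the cap's own weight once it was floating. Sideways readings were about 1–2 N, with up to 2.7 N while closing on the cap.
- **Lifting off:** A slow test lift met no resistance, so I lifted it straight off. I lowered it until contact (about 5 N upward on the tool), then released it.
- **Last checks:** The final side picture shows the cap upright in the tray and the gripper well clear above it. The beaker, jar, spanner and look-alikes are where they started, and the tool force is near zero.
- **Not confirmed:** The gripper hid the engraved line at the end of the turn, so I never saw the two lines meet. I judged it from my first measurement of about 109° between the lines and from the free lift.

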